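# Clamp a glued plywood stack in a quick-release bench vise

### The arm

A 6-joint arm with a two-finger parallel gripper is mounted at the origin on the work surface. World frame = base frame: x ahead of the robot, y to its left, z up, the work surface at z = 0. Lengths are in m, angles in rad, forces in N, time in s.
With the tool pointing down it reaches from about 0.3 to 0.875 m from the base axis. Payload 6.4 kg.
Tool frame: the origin (TCP) lies midway between the tips of the shut fingers; the grasp point (between the pads) lies ctrl.grip_depth behind it (ctrl.grip_depth is the distance from the TCP to the grasp point, in m); x points along the fingers, y is the direction in which the jaws open and shut, and the axes are right-handed (so a half turn about x gives the same grasp; the last joint's range is limited). The gripper opens to 85 mm and grips with 20 to 120 N. Pads are 22 mm wide; open, the fingers measure 114 mm over their backs; the gripper's body (76 mm by 85 mm) begins 54 mm behind the grasp point. The pads swing forward as they close: fully open they stand 13 mm farther back than shut.
Start: joints at [-1.471, 0.181, 1.607, -0, 1.354, -0.206], TCP at [0.173, -0.548, 0.231] pointing down, gripper open.
Joint ranges: [-2.99, 2.99], [-0.89, 2.07], [0.3, 2.58], [-1.14, 4.28], [0, 2.63], [-3.12, 3.12]. Speed limits (rad/s): [2.57, 2.57, 3.01, 3.14, 3.14, 3.14].

### API

Orientations are given as a unit quaternion [w, x, y, z].
In Python, from bench import ctrl gives the robot as it stands.
- The arm moves only by the shell command python3 -m creep 'ROWS'. ROWS is text: rows parted by semicolons, each of 7 numbers parted by spaces: the opening, from 0 (shut) to 1 (fully open), then the shift along the tool's x, y, z in cm, then the turn, a rotation vector about the tool's x, y, z in rad. In form: claw x y z ax ay az; .... A call has 1 to 10 rows; each row shifts and turns the pose as measured when the row begins, along the tool's axes as they then stand; what a row does not reach is not made up. A row lasts 1/8 s, in which the tool goes at most 62.5 mm and 10.7 degrees, less where a joint would pass 70% of its speed; a pose out of reach is approached as far as the arm can. A call with a gripper value outside its range is refused whole. The fingers move at their own pace and stop on an object; the grip force is fixed at half the most. Time passes only in rows, so rows that do not move let the fingers close. It gives the time, the measured TCP pose, the force and the opening at its end, in the units of the state.
- ctrl.get_obs(): the state, without advancing time (a new reading comes with each control period).
- ctrl.camera(name): name is "scene" or "side" or "wrist"; returns (picture, depth): 420x560x3 uint8, blue, green, red; 420x560 float32, m along the optical axis (not along the pixel's ray), 0 where there is no reading.
- ctrl.calibration(name): a dict with "mtx" (3x3 intrinsics, pixels), "R" (3x3) and "t" (3): a world point X has camera coordinates R X + t; the wrist camera has in their place "tool_from_camera" (4x4, takes a point from camera to tool coordinates, whose origin is the TCP and whose axes are the tool frame's). Camera axes: x right, y down, z forward; pixel columns grow to the right and rows downward; lengths in m; the calibration is good to about 2 mm. A picture is of the moment at which its call begins: read the wrist's pose just before it. calibration takes no time and is no camera call.
- ctrl.hand_in(): hands the job in, once; it reports no verdict.
Trained networks look in the newest picture that a camera, given by its name, has taken for a name from the list of things; names that differ only in an ending like _2 or _b are one class to them, and where a whole thing is asked for, a point or a joint stands for the part that bears it (a point fixed in the world has none). Each returns a list of dicts, best first, with "confidence" (0 to 1); they miss things now and then, are a little off and sometimes report something else, mostly with a low value. They report only what shows in the picture. A call takes as long as a camera call. They do not tell look-alikes from the thing itself.
- ctrl.find_in(query, camera): "rect" ([left, top, right, bottom] in pixels, round what is visible of it).
The state is a dict: "time_s": time; "q": joint angles; "dq": joint speeds; "joint_efforts": joint torques, N m; "eef_pos": TCP position; "eef_rot": TCP orientation; "wrist_force": force on the tool from outside, world axes, zero at the start; "torque": the same for the moment, N m; "opening": opening from 0.0 (shut) to 1.0 (fully open).
Only numpy, scipy, OpenCV 4.12 (cv2) and the standard library are available. Lean on these libraries where they do the work, as an engineer would, in place of code of your own. Each camera call takes 0.05 s, during which the arm holds its last target.

### The job

Clamp the glued plywood stack in the quick-release bench vise: squeeze the red release lever, slide the jaw up until the stack is lightly nipped between both jaws, let go of the lever, then turn the screw handle clockwise until the stack is firmly held between both jaws. Tighten by feel, firm but not so hard that the glue is squeezed out, leave the stack standing on the vise bed, leave the other things on the bench alone, and let go of the vise at the end.

Things in the scene. Friction and masses are not known exactly. Their poses are not given: they have to be found in the camera images.
- vise: Blue bench vise, fixed to the bench: bed 360 x 110 x 30 high. Origin under the bed's middle; its x axis runs along the bed from the screw handle to the fixed jaw, y across, z up. Fixed jaw 100 wide, 115 tall over the bench, at the +x end.
- fixed_jaw_face (a point): Middle of the fixed jaw's wooden face (90 wide, 70 high), 142 mm from the vise origin along its x, 70 mm over the bench.
- jaw: Moving jaw: plate 20 x 90 wide x 70 high with a black rubber face, carried ahead of the sliding carriage by the screw. It cannot turn. Axes as the vise's.
- jaw_face (a point): Middle of the moving jaw's rubber face, 70 mm over the bench; x axis along vise x.
- stack: Loose glued stack of plywood blanks, 40 (vise x) x 80 x 75 high, about 0.17 kg, standing on the vise bed 1 to 12 mm short of the fixed jaw, its x axis along the vise's within 2 degrees. Origin: middle of its underside.
- stack_center (a point): Centre of the plywood stack, half-way up; the face toward the moving jaw lies 20 mm from it along -x of the vise.
- carriage (a joint): Travel of the sliding carriage toward the fixed jaw along vise x, m, 0 to 0.13. With the lever squeezed it slides with 3 to 5 N drag; else it locks on the bed's 5 mm pitch teeth. Let go between teeth, it bites only after the screw's push has backed it by up to 5 mm, so nip the stack (about 8 N above the drag, under 15 N) before letting go.
- lever (a joint): Red release lever, rad: 0 at rest (teeth locked), 0.13 fully squeezed toward the post (teeth free above 0.09); a spring pushes it back. Let go with teeth tip on tip it stands at 0.06 to 0.09 until they drop in. Squeezing takes 8 to 10 N.
- lever_grip (a point): Where to squeeze, 140 mm over the bench: between fingers closing along vise x, one on the blue post's front face (15 mm from here along +x), one on the red lever's back face (29 mm along -x at rest, 15 mm when squeezed). Both 26 mm wide, tops 160 mm over the bench; block below them 101 mm over the bench. The point rides on the carriage.
- screw (a joint): Screw handle angle, rad: 0 straight up; grows clockwise as seen from the handle end looking along vise x (top goes to vise -y) and moves the jaw 3.2 mm per rad to the stack. Stops at -1.7 and 2.3; stays where left. At the knob it turns freely with 5 N (less is dry friction), and stiffens in contact by 1 N per 16 N clamp force: 8 to 9 N is firm, over 12 N too hard.
- handle_knob (a point): Centre of the wooden knob (20 dia, 24 long along vise x, ends flat) at the end of the handle, 50 mm from the screw axis. The knob spins freely on its pin, so fingers that pinch its flat ends need not turn while they travel along the arc.
- screw_axis (a point): The point on the screw's axis (along vise x) about which the knob circles, 85 mm over the bench, riding on the carriage 103 mm behind lever_grip. A 10 mm bar joins it to the knob.
- glue_center (a point): Centre of a white glue bottle with orange cap, 52 dia, 130 high, standing on the bench; leave alone.
- offcut_center (a point): Centre of a plywood offcut 110 x 60 x 12 lying on the bench; leave alone.
- gclamp: Small steel C-shaped clamp, about 80 x 100 x 12 high, lying on the bench; leave alone.
Mind the look-alikes: they are no part of the job. Of the things like the stack, leave any that is orange; of the rest the larger one is meant.

How it is judged:
On the way, in this order (a step that is already met when the one before it is completed fails the run):
1. the release lever is held squeezed and the jaw has been slid to within 6 mm of the stack (value of joint lever above 0.08 rad and x of stack_center in the frame of jaw_face below 0.026 m), for 0.1 s.
2. the lever is let go and back home while the jaw stands within 6 mm of the stack, pressing it with less than 22 N (value of joint lever below 0.02 rad and x of stack_center in the frame of jaw_face below 0.026 m and contact force between jaw and stack below 22 N), for 0.2 s.
3. the screw presses the jaw on the stack with at least 30 N (value of joint lever below 0.02 rad and contact force between jaw and stack above 30 N), for 0.2 s.
At the end, for the whole second after the job is handed in: The stack stands upright (within 0.1 rad) on the vise bed and at rest, the jaw presses it against the fixed jaw with 30 to 110 N, and the release lever is let go (below 0.02 rad) (all of step 3 and contact force between jaw and stack below 110 N and angle between stack's own z axis and vertical below 0.1 rad and z of stack_center in the frame of vise below 0.08 m and linear speed of stack below 0.01 m/s); the robot touches nothing.
It fails at once if the jaw presses the stack with more than 130 N (glue squeezed out) (contact force between jaw and stack above 130 N).
It fails at once if the stack is tipped by more than 0.25 rad (angle between stack's own z axis and vertical above 0.25 rad).
It fails at once if the glue bottle, the offcut or the small clamp is moved by more than 30 mm (distance of any of glue_center, offcut_center, gclamp from where it was at the start of the episode above 0.03 m).
It also fails if it takes over 64 s, if anything falls off the work surface, if the arm or the gripper's body presses on something with over 40 N, if the wrist force passes 120 N, or if a joint passes its speed limit or range.

## Working session

There is one attempt and no reset: what is moved stays moved. The work goes in short steps, Python scripts to look and compute and a shell command to move; the robot and the scene stay as the last step left them, time stands still between calls to the robot, and variables do not carry over. Pictures are saved under pics/ and viewed, and the job is handed in when it is done.

```bash
ls; mkdir -p pics; python3 - <<'E'
from bench import ctrl
import cv2
print(ctrl.get_obs(), ctrl.grip_depth)
for n in ("scene","side","wrist"):
    p,d=ctrl.camera(n); cv2.imwrite(f"pics/a_{n}.png",p)
    print(n,ctrl.calibration(n))
    for q in ("vise","stack","jaw","lever","handle_knob","glue_center"):
        print(q,[( [round(float(v)) for v in r["rect"]],round(r["confidence"],2)) for r in ctrl.find_in(q,n)])
E
```

```text
pics
{'time_s': 0.0, 'q': array([-1.47125724e+00,  1.81524763e-01,  1.60803788e+00,  4.32860200e-06,
        1.35380389e+00, -2.06297802e-01]), 'dq': array([ 6.69252213e-04,  1.09046204e-03, -3.94516769e-05,  5.19405005e-04,
       -5.18130226e-04, -2.78554702e-04]), 'joint_efforts': array([ 1.44872181e-03, -4.44857061e+01, -3.51336908e+01, -2.63992379e-04,
        8.67529248e-03,  8.27989197e-06]), 'eef_pos': array([ 0.17308914, -0.54773457,  0.23037888]), 'eef_rot': array([ 0.10708219,  0.6988901 ,  0.10833456, -0.69882019]), 'wrist_force': array([-0.39073834, -0.30752839, -0.51523209]), 'torque': array([ 0.00285606, -0.04666629, -0.06749864]), 'opening': 1.004412374611884} 0.0187
scene {'mtx': array([[504.00639407,   0.        , 270.68329462],
       [  0.        , 504.00639407, 213.68741145],
       [  0.        ,   0.        ,   1.        ]]), 'R': array([[ 0.01050452,  0.99994282,  0.00200525],
       [ 0.86809011, -0.00812405, -0.49634017],
       [-0.4962955 ,  0.00695455, -0.8681258 ]]), 't': array([-0.14187106, -0.49277398,  1.69621369])}
vise [([214, 133, 262, 268], 0.82)]
[... 906 characters left out ...]
7), ([275, 167, 340, 235], 0.22)]
glue_center [([355, 213, 394, 260], 0.69), ([311, 169, 335, 196], 0.52)]
wrist {'mtx': array([[363.97913252,   0.        , 284.81686357],
       [  0.        , 363.97913252, 209.57838206],
       [  0.        ,   0.        ,   1.        ]]), 'tool_from_camera': array([[ 6.08192964e-04, -3.03112543e-01,  9.52954572e-01,
        -1.42566847e-01],
       [ 9.99998598e-01, -1.30254928e-03, -1.05252776e-03,
        -5.62333655e-04],
       [ 1.56030466e-03,  9.52953876e-01,  3.03111326e-01,
        -7.71352701e-02],
       [ 0.00000000e+00,  0.00000000e+00,  0.00000000e+00,
         1.00000000e+00]])}
vise []
stack []
jaw []
lever []
handle_knob []
glue_center []
```

```bash
python3 - <<'E'
import cv2
a=cv2.imread("pics/a_scene.png")[110:310,150:350]; cv2.imwrite("pics/b_scene.png",cv2.resize(a,None,fx=3,fy=3,interpolation=cv2.INTER_CUBIC))
a=cv2.imread("pics/a_side.png")[140:320,230:470]; cv2.imwrite("pics/b_side.png",cv2.resize(a,None,fx=3.3,fy=3.3,interpolation=cv2.INTER_CUBIC))
E
```

```text
(no output)
```

View pics/b_scene.png

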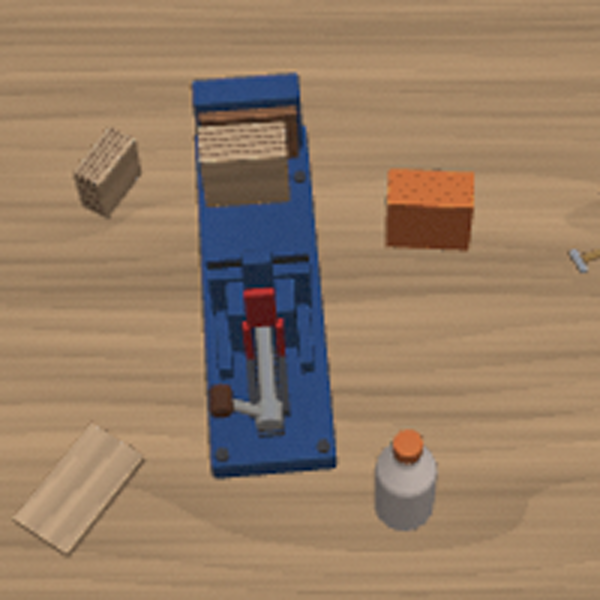

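View pics/b_side.png

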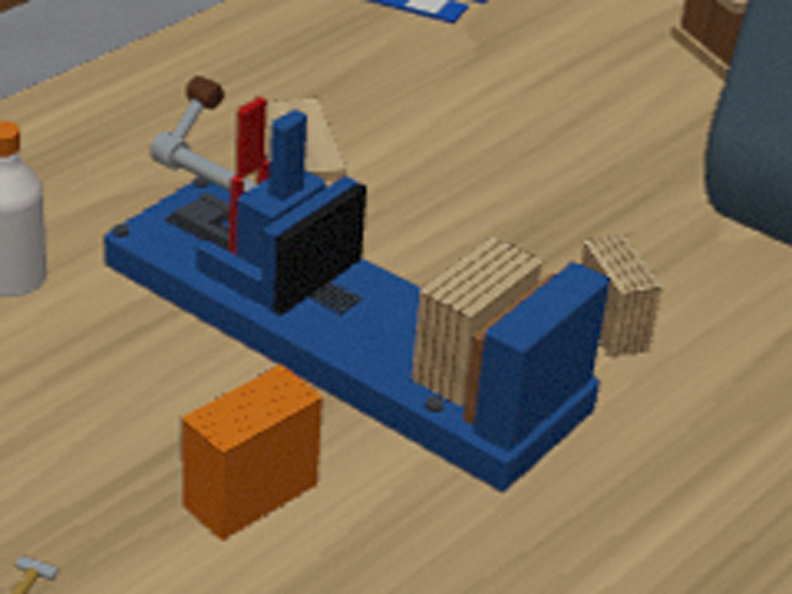

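View pics/a_scene.png

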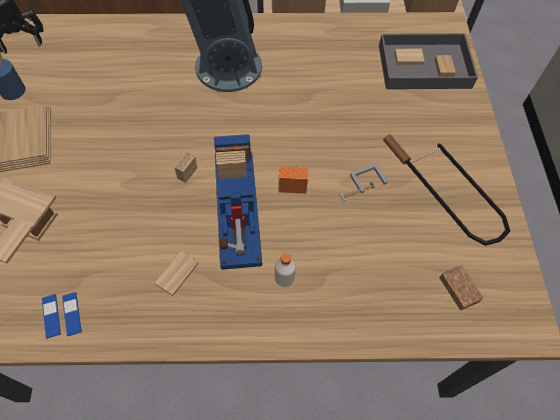

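```bash
cat > h.py <<'E'
import numpy as np, cv2
from bench import ctrl
from scipy.spatial.transform import Rotation as Rot
def toolpose():
    o=ctrl.get_obs(); q=o["eef_rot"]; return np.array(o["eef_pos"]),Rot.from_quat([q[1],q[2],q[3],q[0]]).as_matrix()
def cloud(n):
    if n=="wrist": p0,R0=toolpose()
    p,d=ctrl.camera(n); c=ctrl.calibration(n); K=c["mtx"]
    v,u=np.mgrid[0:d.shape[0],0:d.shape[1]]
    P=np.stack([(u-K[0,2])/K[0,0]*d,(v-K[1,2])/K[1,1]*d,d],-1)
    if n=="wrist":
        T=np.array(c["tool_from_camera"]); P=P@T[:3,:3].T+T[:3,3]; W=P@R0.T+p0
    else: W=(P-c["t"])@c["R"]
    W[d<=0]=np.nan
    return p,d,W
E
python3 - <<'E'
from h import *
for n in("scene","side"):
    p,d,W=cloud(n); np.savez(f"{n}.npz",p=p,W=W)
    hsv=cv2.cvtColor(p,cv2.COLOR_BGR2HSV); print(n)
    r=(slice(125,275),slice(205,270)) if n=="scene" else (slice(155,295),slice(255,418))
    h=hsv[r].reshape(-1,3).astype(int); w=W[r].reshape(-1,3)
    blue=(h[:,0]>100)&(h[:,0]<125)&(h[:,1]>110)
    b=blue&(abs(w[:,2]-.03)<.008)
    rc=cv2.minAreaRect(w[b][:,:2].astype(np.float32)); print("bed",b.sum(),rc,cv2.boxPoints(rc))
    b=blue&(abs(w[:,2]-.115)<.008); 
    rc=cv2.minAreaRect(w[b][:,:2].astype(np.float32)); print("fixedtop",b.sum(),cv2.boxPoints(rc))
    b=blue&(w[:,2]>.145); print("post",b.sum(),w[b].min(0) if b.any() else 0,w[b].max(0) if b.any() else 0)
    red=((h[:,0]<6)|(h[:,0]>172))&(h[:,1]>150)
    b=red&(w[:,2]>.1); print("lever",b.sum(),w[b].min(0),w[b].max(0), np.median(w[b&(w[:,2]>.15)],0))
E
```

```text
scene
bed 1896 ((0.5565508008003235, 0.04201986640691757), (0.36126452684402466, 0.10690858215093613), 4.832852840423584) [[ 0.37205726  0.08006599]
 [ 0.38106424 -0.0264625 ]
 [ 0.74104434  0.00397374]
 [ 0.73203737  0.11050224]]
fixedtop 313 [[ 3.7621483e-01  7.5454131e-02]
 [ 3.8392642e-01 -1.9087315e-02]
 [ 6.1543441e-01 -2.0353496e-04]
 [ 6.0772276e-01  9.4337910e-02]]
post 78 [0.596677   0.03306104 0.1452156 ] [0.61404276 0.05851145 0.16376981]
lever 126 [0.63360315 0.03339811 0.10069227] [0.64433581 0.06404458 0.16047784] [0.6396611  0.04795218 0.15589635]
side
bed 2344 ((0.5535637140274048, 0.04434717819094658), (0.359849214553833, 0.11432546377182007), 4.328017711639404) [[ 0.3698383   0.08776865]
 [ 0.37846607 -0.0262308 ]
 [ 0.73728913  0.0009257 ]
 [ 0.72866136  0.11492515]]
fixedtop 547 [[ 0.3734396  -0.01814647]
 [ 0.60843676 -0.02080726]
 [ 0.6095639   0.07874021]
 [ 0.37456673  0.08140101]]
post 79 [0.59732544 0.03536046 0.14524708] [0.61024026 0.06210684 0.16210678]
lever 176 [0.61207408 0.03506153 0.10004205] [0.64061593 0.06729476 0.16026251] [0.63557808 0.05155581 0.15480148]
```

```bash
cat >> h.py <<'E'
YAW=np.radians(180+4.6); O=np.array([.555,.0432,0])
RV=Rot.from_euler("z",YAW).as_matrix()
def tov(w): return (w-O)@RV
def fromv(v): return np.asarray(v)@RV.T+O
E
python3 - <<'E'
from h import *
for n in("scene","side"):
    z=np.load(n+".npz"); p,W=z["p"],z["W"]; V=tov(W); h=cv2.cvtColor(p,cv2.COLOR_BGR2HSV).astype(int)
    inb=(abs(V[...,0])<.24)&(abs(V[...,1])<.075)&(V[...,2]>.035)
    H,S,L=h[...,0],h[...,1],h[...,2]
    blue=(H>100)&(H<125)&(S>110); red=((H<6)|(H>172))&(S>150)
    def rep(name,m):
        m=m&inb; v=V[m]
        print(n,name,m.sum(), np.round(np.percentile(v,[3,50,97],axis=0)*1000,1).tolist() if m.any() else "")
    rep("post",blue&(V[...,2]>.145)); rep("posttop",blue&(V[...,2]>.157))
    rep("lever",red&(V[...,2]>.11)); rep("levertop",red&(V[...,2]>.157))
    rep("fixed jaw",blue&(V[...,0]>.1)&(V[...,2]>.1))
    wood=(H>8)&(H<25)&(S>30)
    st=~blue&(V[...,0]>.06)&(V[...,0]<.15)
    rep("stacktop",st&(abs(V[...,2]-.105)<.004)); 
    rep("stackface",wood&st&(V[...,2]<.095)&(V[...,2]>.04))
    rep("rubber",(L<50)&(V[...,0]>-.1)&(V[...,0]<.08))
    rep("behind",(V[...,0]<-.125))
    k=(H<20)&(S>80)&(V[...,0]<-.1); rep("knob",k)
E
```

```text
scene post 78 [[-58.2, -10.8, 147.1], [-54.2, 1.5, 157.7], [-44.5, 13.7, 163.1]]
scene posttop 44 [[-58.4, -9.0, 157.2], [-51.6, 1.3, 159.6], [-44.8, 12.9, 163.5]]
scene lever 110 [[-88.2, -9.6, 112.0], [-85.8, 1.0, 138.7], [-80.7, 12.6, 159.4]]
scene levertop 13 [[-87.2, -6.8, 157.1], [-85.1, 0.6, 158.7], [-81.0, 13.0, 160.3]]
scene fixed jaw 339 [[146.1, -43.7, 103.7], [155.6, 1.1, 112.8], [173.0, 45.6, 117.9]]
scene stacktop 397 [[88.3, -30.9, 101.3], [112.4, 8.4, 104.1], [145.6, 47.0, 108.0]]
scene stackface 379 [[86.3, -39.6, 42.9], [89.8, 2.5, 71.6], [140.2, 44.5, 94.2]]
scene rubber 42 [[-71.3, -39.4, 70.3], [-18.8, -10.1, 97.8], [-15.7, 42.5, 104.2]]
scene behind 284 [[-172.5, -14.2, 36.9], [-160.2, 8.1, 94.5], [-127.1, 46.3, 127.3]]
scene knob 68 [[-173.3, 29.9, 114.9], [-165.5, 38.5, 124.3], [-153.3, 46.3, 129.7]]
side post 79 [[-53.9, -13.5, 146.1], [-45.4, -3.4, 156.3], [-42.5, 9.1, 161.7]]
side posttop 37 [[-54.3, -12.1, 157.7], [-48.5, -1.1, 159.1], [-42.5, 9.9, 162.0]]
side lever 150 [[-84.4, -13.8, 111.2], [-80.3, -2.7, 135.6], [-77.7, 10.2, 157.6]]
side levertop 7 [[-84.6, -8.3, 157.3], [-81.3, -0.8, 158.2], [-78.3, 5.2, 159.9]]
side fixed jaw 580 [[150.7, -49.5, 101.5], [167.2, -7.8, 113.9], [177.5, 44.0, 116.7]]
side stacktop 506 [[89.3, -34.5, 101.5], [111.1, 3.7, 104.6], [139.8, 45.0, 107.2]]
side stackface 464 [[91.1, -45.3, 42.2], [118.5, -32.2, 72.0], [144.4, 29.1, 94.1]]
side rubber 647 [[-21.0, -44.6, 38.7], [-14.8, -5.4, 71.2], [-12.5, 41.4, 99.7]]
side behind 354 [[-170.1, -17.2, 41.6], [-152.7, 2.3, 92.4], [-126.9, 42.1, 126.8]]
side knob 90 [[-170.7, -9.1, 78.8], [-157.0, 32.3, 121.9], [-149.1, 45.5, 128.8]]
```

```bash
cat >> h.py <<'E'
def plan(vt, flip=None):
    """tool shift (cm) & rotvec needed so that grasp point goes to vise-frame vt, tool down, y along +-vise x"""
    p,R=toolpose()
    best=None
    for s in ((1,-1) if flip is None else (flip,)):
        x=np.array([0,0,-1.]); y=s*RV[:,0]; Rg=np.stack([x,y,np.cross(x,y)],1)
        rv=Rot.from_matrix(R.T@Rg).as_rotvec()
        if best is None or np.linalg.norm(rv)<np.linalg.norm(best[1]): best=(s,rv,Rg)
    s,rv,Rg=best
    tcp=fromv(vt)+np.array([0,0,-ctrl.grip_depth])
    d=tcp-p
    print("s",s,"rotvec",rv.round(3),"shift now-axes cm",(R.T@d*100).round(2),"shift goal-axes",(Rg.T@d*100).round(2))
    print("grasp in vise mm",(tov(p+R[:,0]*-ctrl.grip_depth)*1000).round(1))
def wf():
    o=ctrl.get_obs(); return (RV.T@np.array(o["wrist_force"])).round(2)
E
python3 - <<'E'
from h import *
plan([-.058,0,.20]);plan([-.058,0,.20],1);plan([-.058,0,.20],-1); p,R=toolpose(); print(R.round(3)); print(ctrl.get_obs()["q"])
E
```

```text
s -1 rotvec [-1.345 -0.     0.   ] shift now-axes cm [  5.   -43.61 -59.88] shift goal-axes [  5.    48.61 -55.9 ]
grasp in vise mm [428.1 559.  250. ]
s 1 rotvec [1.796 0.    0.   ] shift now-axes cm [  5.   -43.61 -59.88] shift goal-axes [  5.   -48.61  55.9 ]
grasp in vise mm [428.1 559.  250. ]
s -1 rotvec [-1.345 -0.     0.   ] shift now-axes cm [  5.   -43.61 -59.88] shift goal-axes [  5.    48.61 -55.9 ]
grasp in vise mm [428.1 559.  250. ]
[[-0.     0.301 -0.954]
 [ 0.    -0.954 -0.301]
 [-1.    -0.    -0.   ]]
[-1.47126927e+00  1.80816861e-01  1.60703398e+00  1.19246906e-06
  1.35380917e+00 -2.06288709e-01]
```

```bash
python3 -m creep '1 0 -3.6 -5 0 0 0;1 0 -3.6 -5 0 0 0;1 0 -3.6 -5 0 0 0;1 0 -3.6 -5 0 0 0;1 0 -3.6 -5 0 0 0;1 0 -3.6 -5 0 0 0;1 0 -3.6 -5 0 0 0;1 0 -3.6 -5 0 0 0;1 0 -3.6 -5 0 0 0;1 0 -3.6 -5 0 0 0'; python3 -m creep '1 0 0 0 -.18 0 0;1 0 0 0 -.18 0 0;1 0 0 0 -.18 0 0;1 0 0 0 -.18 0 0;1 0 0 0 -.18 0 0;1 0 0 0 -.18 0 0;1 0 0 0 -.18 0 0;1 0 0 0 0 0 0'; python3 - <<'E'
from h import *
plan([-.058,0,.20]);print(wf())
E
```

```text
time_s: 2.4
eef_pos: [0.548, -0.0506, 0.233]
eef_rot: [0.107, 0.701, 0.102, -0.697]
wrist_force: [0.2, -0.2, 0.3]
opening: 0.998
time_s: 3.4
eef_pos: [0.5503, -0.0446, 0.2327]
eef_rot: [0.511, 0.492, 0.505, -0.492]
wrist_force: [0.0, -0.2, 0.0]
opening: 1.003
s -1 rotvec [-0.049  0.006 -0.006] shift now-axes cm [ 5.13  6.51 -9.07] shift goal-axes [ 5.14  6.98 -8.71]
grasp in vise mm [ 11.9  87.  251.4]
[-0.02  0.22  0.03]
```

```bash
python3 -m creep '1 0 3.3 -4.5 -.049 .006 -.006;1 0 3.5 -4.3 0 0 0;1 0 0 0 0 0 0'; python3 - <<'E'
from h import *
plan([-.058,0,.14]);print(wf())
p,d,W=cloud("wrist"); cv2.imwrite("pics/c_wrist.png",p); np.savez("wrist.npz",p=p,W=W)
V=tov(W); h=cv2.cvtColor(p,cv2.COLOR_BGR2HSV).astype(int);H,S,L=h[...,0],h[...,1],h[...,2]
inb=(abs(V[...,0])<.24)&(abs(V[...,1])<.075)&(V[...,2]>.035)
blue=(H>100)&(H<125)&(S>110); red=((H<6)|(H>172))&(S>150)
for nm,m in (("post",blue&(V[...,2]>.15)&(V[...,2]<.17)),("lever",red&(V[...,2]>.15)),("knob",(H<20)&(S>80)&(V[...,0]<-.13)&(V[...,2]<.15))):
    v=V[m&inb]; print(nm,len(v),(np.percentile(v,[3,50,97],axis=0)*1000).round(1).tolist() if len(v) else "")
E
```

```text
time_s: 3.78
eef_pos: [0.6154, 0.0482, 0.2328]
eef_rot: [0.517, 0.483, 0.516, -0.483]
wrist_force: [-0.6, -0.4, 1.3]
opening: 1.002
s -1 rotvec [-0.014  0.    -0.001] shift now-axes cm [11.15 -0.27  0.02] shift goal-axes [11.15 -0.26  0.02]
grasp in vise mm [-6.060e+01 -2.000e-01  2.515e+02]
[0.64 0.33 1.33]
post 856 [[-56.8, -12.2, 153.1], [-50.5, -1.8, 159.5], [-44.0, 11.2, 160.9]]
lever 481 [[-86.9, -12.0, 152.2], [-82.9, -1.4, 157.1], [-79.3, 10.9, 158.7]]
knob 905 [[-171.2, 28.7, 113.6], [-158.6, 34.9, 125.2], [-149.0, 45.3, 128.0]]
```

View pics/c_wrist.png

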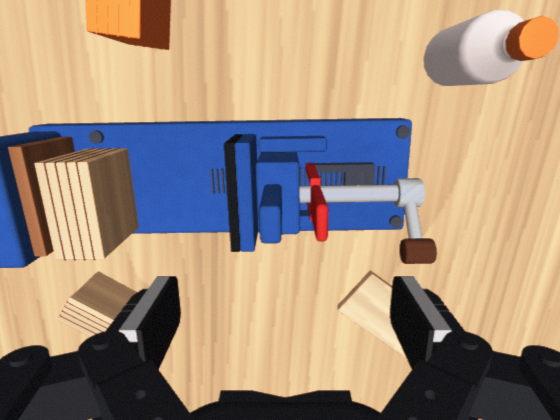

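```bash
python3 -m creep '1 5.5 -0.1 0 -.014 0 0;1 5.4 -0.1 0 0 0 0;1 0 0 0 0 0 0'; python3 - <<'E'
from h import *
plan([-.0585,0,.14]);print(wf())
E
```

```text
time_s: 4.2
eef_pos: [0.6127, 0.0441, 0.1231]
eef_rot: [0.519, 0.482, 0.516, -0.482]
wrist_force: [-0.2, 0.1, 0.0]
opening: 0.999
s -1 rotvec [-0.009  0.002 -0.003] shift now-axes cm [ 0.18  0.09 -0.38] shift goal-axes [ 0.18  0.1  -0.38]
grasp in vise mm [-57.5   3.7 141.8]
[ 0.18 -0.11  0.02]
```

Now close; commands stop near the squeezed gap.

```bash
python3 -m creep '0.6 0.1 0.1 -0.3 0 0 0;0.5 0 0 0 0 0 0;0.3 0 0 0 0 0 0;0 0 0 0 0 0 0;0 0 0 0 0 0 0;0 0 0 0 0 0 0;0 0 0 0 0 0 0'; python3 - <<'E'
from h import *
plan([-.0585,0,.14]);print(wf())
p,d,W=cloud("wrist"); cv2.imwrite("pics/d_wrist.png",p)
E
```

```text
time_s: 5.08
eef_pos: [0.6173, 0.0463, 0.1298]
eef_rot: [0.521, 0.485, 0.513, -0.48]
wrist_force: [-0.3, 0.7, -4.9]
opening: 0.325
s -1 rotvec [-0.011  0.004 -0.013] shift now-axes cm [ 0.85 -0.4  -0.19] shift goal-axes [ 0.85 -0.39 -0.19]
grasp in vise mm [-62.1   1.8 148.5]
[ 0.21 -0.75 -4.92]
```

View pics/d_wrist.png

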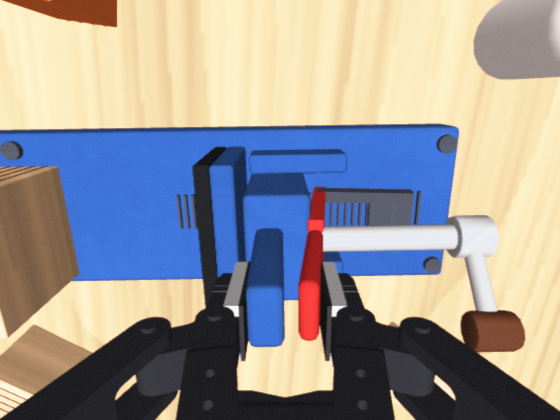

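```bash
python3 -m creep '0 0 -0.5 0 0 0 0;0 0 -0.5 0 0 0 0;0 0 -0.5 0 0 0 0'; python3 - <<'E'
from h import *
plan([-.0585,0,.14]);print(wf())
p,d,W=cloud("side"); cv2.imwrite("pics/e_side.png",cv2.resize(p[140:320,230:470],None,fx=3.3,fy=3.3))
E
```

```text
time_s: 5.5
eef_pos: [0.603, 0.0451, 0.1299]
eef_rot: [0.522, 0.486, 0.512, -0.479]
wrist_force: [3.9, 0.6, -5.8]
opening: 0.328
s -1 rotvec [-0.011  0.004 -0.016] shift now-axes cm [ 0.88  1.04 -0.21] shift goal-axes [ 0.86  1.05 -0.19]
grasp in vise mm [-47.7   1.8 148.6]
[-3.97 -0.27 -5.82]
```

View pics/e_side.png

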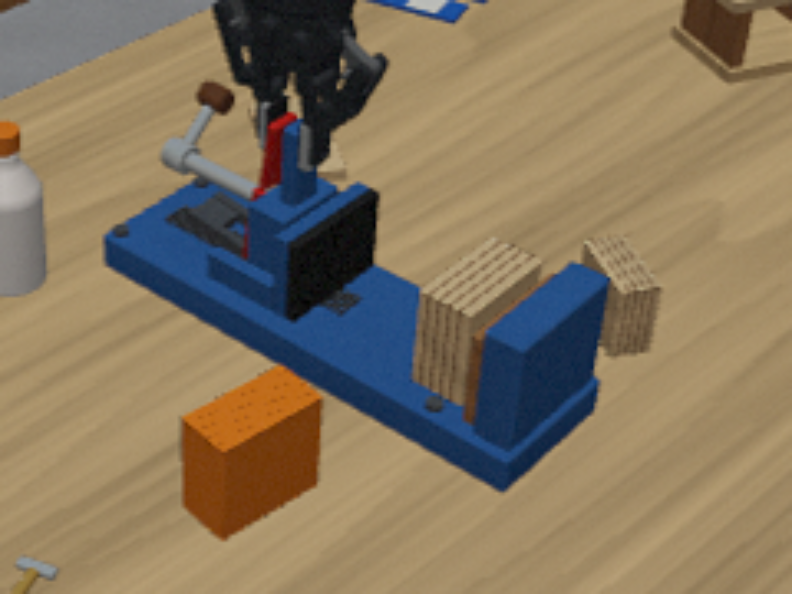

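```bash
python3 -m creep '0 0 -1.2 0 0 0 0;0 0 -1.2 0 0 0 0;0 0 -1.2 0 0 0 0;0 0 -1.2 0 0 0 0;0 0 -1.2 0 0 0 0;0 0 -1.2 0 0 0 0;0 0 0 0 0 0 0'; python3 - <<'E'
from h import *
plan([-.0585,0,.14]);print(wf())
p,d,W=cloud("side"); cv2.imwrite("pics/f_side.png",cv2.resize(p[140:320,230:470],None,fx=3.3,fy=3.3))
V=tov(W); h=cv2.cvtColor(p,cv2.COLOR_BGR2HSV).astype(int);H,S,L=h[...,0],h[...,1],h[...,2]
m=(L<60)&(S<90)&(abs(V[...,1])<.05)&(V[...,2]>.04)&(V[...,2]<.1)&(V[...,0]>0)&(V[...,0]<.11)
print(m.sum(),np.percentile(V[m],[5,50,95],axis=0).round(4).tolist() if m.any() else "")
E
```

```text
time_s: 6.42
eef_pos: [0.5269, 0.0389, 0.1299]
eef_rot: [0.523, 0.486, 0.511, -0.479]
wrist_force: [-3.0, -0.7, -3.3]
opening: 0.322
s -1 rotvec [-0.012  0.006 -0.017] shift now-axes cm [ 1.01  8.66 -0.31] shift goal-axes [ 0.86  8.68 -0.21]
grasp in vise mm [ 28.6   1.9 148.6]
[ 3.04  0.44 -3.25]
298 [[0.0664, -0.0444, 0.0451], [0.072, -0.0219, 0.0872], [0.074, 0.0317, 0.0996]]
```

View pics/f_side.png

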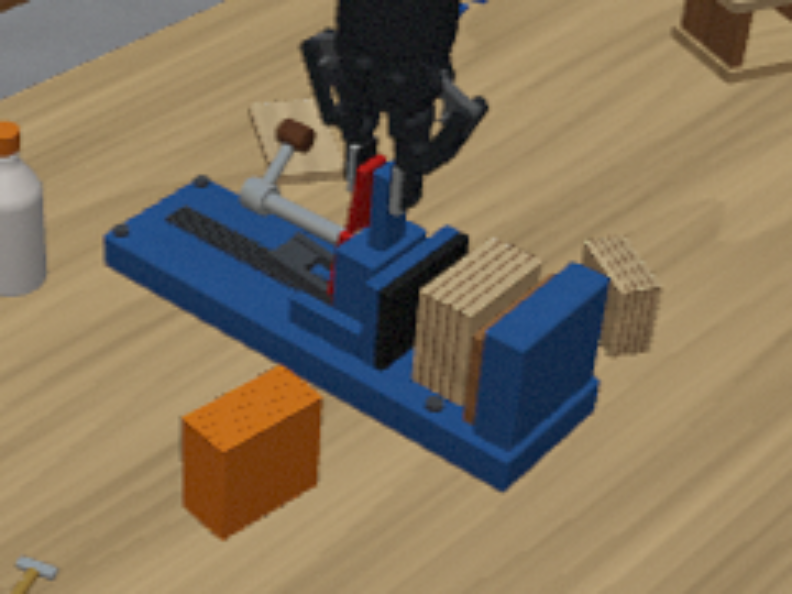

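```bash
python3 -m creep '0 0 -0.5 0 0 0 0;0 0 -0.5 0 0 0 0;0 0 -0.5 0 0 0 0;0 0 -0.3 0 0 0 0;0 0 -0.3 0 0 0 0'; python3 - <<'E'
from h import *
plan([-.0585,0,.14]);print(wf())
E
python3 -m creep '0 0 -0.2 0 0 0 0'; python3 -m creep '0 0 -0.2 0 0 0 0'
```

```text
time_s: 7.1
eef_pos: [0.5075, 0.0372, 0.13]
eef_rot: [0.524, 0.487, 0.51, -0.478]
wrist_force: [5.0, -0.8, -6.8]
opening: 0.323
s -1 rotvec [-0.012  0.006 -0.022] shift now-axes cm [ 1.1  10.61 -0.35] shift goal-axes [ 0.87 10.64 -0.21]
grasp in vise mm [ 48.3   2.  148.7]
[-4.87  1.23 -6.77]
time_s: 7.22
eef_pos: [0.5054, 0.0371, 0.13]
eef_rot: [0.524, 0.487, 0.51, -0.478]
wrist_force: [4.3, -0.5, -6.4]
opening: 0.326
time_s: 7.35
eef_pos: [0.5034, 0.0369, 0.1299]
eef_rot: [0.524, 0.487, 0.51, -0.478]
wrist_force: [4.9, 0.3, -5.9]
opening: 0.319
```

```bash
for i in 1 ; do python3 -m creep '0 0 -0.15 0 0 0 0' ; python3 -m creep '0 0 -0.15 0 0 0 0'; python3 -m creep '0 0 -0.1 0 0 0 0'; python3 -m creep '0 0 -0.1 0 0 0 0'; done
```

```text
time_s: 7.48
eef_pos: [0.5028, 0.0369, 0.13]
eef_rot: [0.524, 0.488, 0.509, -0.478]
wrist_force: [13.1, 1.0, -13.8]
opening: 0.321
time_s: 7.6
eef_pos: [0.5028, 0.0369, 0.13]
eef_rot: [0.525, 0.489, 0.508, -0.477]
wrist_force: [14.0, 0.8, -15.3]
opening: 0.321
time_s: 7.72
eef_pos: [0.5029, 0.0369, 0.13]
eef_rot: [0.526, 0.49, 0.507, -0.476]
wrist_force: [11.0, 1.7, -9.8]
opening: 0.325
time_s: 7.85
eef_pos: [0.503, 0.0369, 0.1302]
eef_rot: [0.526, 0.49, 0.507, -0.476]
wrist_force: [7.8, -0.0, -9.4]
opening: 0.322
```

```bash
python3 -m creep '0 0 -0.14 0 0 0 0' ; python3 - <<'E'
from h import *
p,d,W=cloud("side"); cv2.imwrite("pics/g_side.png",cv2.resize(p[140:320,230:470],None,fx=3.3,fy=3.3))
print(wf()); plan([0,0,.14])
E
```

```text
time_s: 7.98
eef_pos: [0.503, 0.0369, 0.1303]
eef_rot: [0.527, 0.491, 0.506, -0.475]
wrist_force: [11.1, 1.5, -13.0]
opening: 0.325
[-11.69  -0.35 -12.29]
s -1 rotvec [-0.014  0.006 -0.038] shift now-axes cm [ 1.09  5.2  -0.29] shift goal-axes [ 0.89  5.24 -0.21]
grasp in vise mm [ 53.1   2.  148.9]
```

View pics/g_side.png

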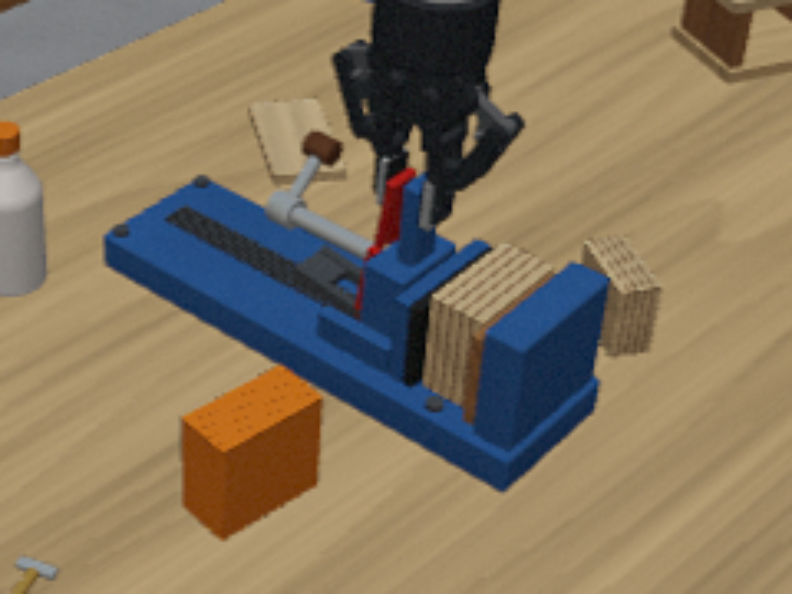

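```bash
python3 -m creep '0 0 -0.16 0 0 0 0;0.45 0 -0.1 0 0 0 0'; python3 -m creep '0.7 0 0 0 0 0 0;1 0 0 0 0 0 0;1 0 0 0 0 0 0' ; python3 - <<'E'
from h import *
p,d,W=cloud("wrist"); cv2.imwrite("pics/h_wrist.png",p)
print(wf()); plan([.0505,0,.14])
p,d,W=cloud("side"); cv2.imwrite("pics/h_side.png",cv2.resize(p[140:320,230:470],None,fx=3.3,fy=3.3))
E
```

```text
time_s: 8.28
eef_pos: [0.5043, 0.0368, 0.1311]
eef_rot: [0.529, 0.494, 0.503, -0.472]
wrist_force: [9.6, 0.3, -5.3]
opening: 0.454
time_s: 8.65
eef_pos: [0.5058, 0.0369, 0.133]
eef_rot: [0.529, 0.495, 0.502, -0.472]
wrist_force: [-0.1, 0.9, -1.2]
opening: 0.999
[0.1  0.12 0.49]
s -1 rotvec [-0.016  0.006 -0.051] shift now-axes cm [ 1.17 -0.16 -0.24] shift goal-axes [ 1.17 -0.1  -0.24]
grasp in vise mm [ 50.5   2.3 151.7]
```

View pics/h_wrist.png

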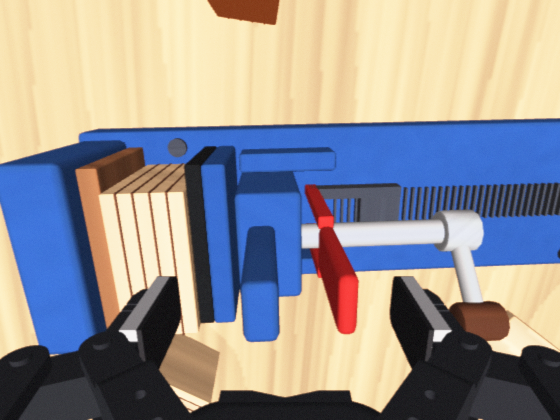

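View pics/h_side.png

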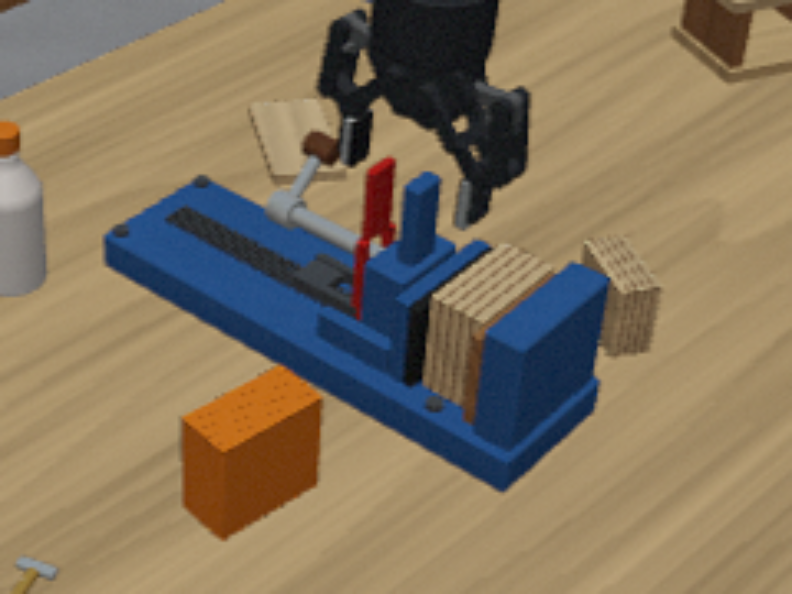

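```bash
python3 -m creep '1 -5 0 0 -.016 .006 -.051;1 -4 0 0 0 0 0;1 0 0 0 0 0 0' ; cat > meas.py <<'E'
from h import *
p,d,W=cloud("wrist"); import sys; cv2.imwrite(f"pics/{sys.argv[1]}.png",p)
V=tov(W); h=cv2.cvtColor(p,cv2.COLOR_BGR2HSV).astype(int);H,S,L=h[...,0],h[...,1],h[...,2]
inb=(abs(V[...,0])<.24)&(abs(V[...,1])<.075)&(V[...,2]>.035)
blue=(H>100)&(H<125)&(S>110); red=((H<6)|(H>172))&(S>150)
for nm,m in (("post",blue&(V[...,2]>.155)&(V[...,2]<.17)),("lever",red&(V[...,2]>.155)),("lever140",red&(abs(V[...,2]-.14)<.006)),("lever115",red&(abs(V[...,2]-.115)<.006)),("knob",(H<20)&(S>80)&(V[...,0]<-.0)&(V[...,2]<.15)),("stacktop",(H>8)&(H<25)&(V[...,0]>.08)&(abs(V[...,2]-.105)<.004)),("axle",(S<50)&(V[...,0]<0)&(V[...,2]>.07)&(V[...,2]<.15))):
    v=V[m&inb]; print(nm,len(v),(np.percentile(v,[3,50,97],axis=0)*1000).round(1).tolist() if len(v) else "")
print(wf())
E
python3 meas.py i_wrist; python3 -c "
from h import *; plan([-.057,.036,.2])"
```

```text
time_s: 9.12
eef_pos: [0.5016, 0.0372, 0.2245]
eef_rot: [0.518, 0.478, 0.521, -0.481]
wrist_force: [0.4, -0.1, 0.3]
opening: 0.999
post 866 [[54.6, -11.6, 156.9], [60.7, -1.0, 159.5], [67.0, 11.1, 160.8]]
lever 462 [[24.3, -11.1, 155.4], [28.0, -0.3, 157.4], [31.5, 11.5, 158.9]]
lever140 98 [[25.8, -12.1, 134.4], [31.4, -10.1, 140.2], [31.9, 6.6, 145.7]]
lever115 67 [[26.0, -12.2, 109.1], [31.2, -10.7, 115.8], [32.0, 10.2, 120.1]]
knob 946 [[-60.0, 29.0, 114.4], [-47.3, 35.4, 125.2], [-37.8, 45.5, 128.0]]
stacktop 6585 [[98.1, -32.5, 101.4], [121.2, 3.4, 104.7], [145.2, 44.3, 106.1]]
axle 2098 [[-57.4, -10.1, 85.7], [-42.8, 0.7, 92.5], [-3.0, 26.7, 112.3]]
[-0.26  0.1   0.05]
s -1 rotvec [-0.    -0.001  0.008] shift now-axes cm [ 4.04 11.21  3.45] shift goal-axes [ 4.13 11.18  3.45]
grasp in vise mm [ 54.6   1.5 241.3]
```

View pics/i_wrist.png

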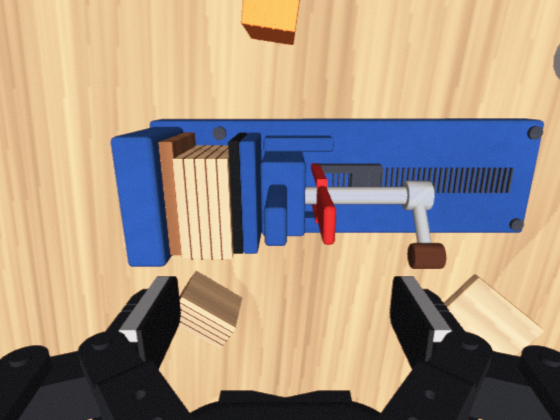

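```bash
python3 -m creep '1 0 5.2 1.75 0 0 0;1 0 5.2 1.75 0 0 0;1 5 0 0 0 0 0;1 0 0 0 0 0 0' ; python3 - <<'E'
from h import *
plan([-.049,.0365,.1185])
E
python3 meas.py j_wrist
```

```text
time_s: 9.68
eef_pos: [0.6045, 0.0109, 0.1639]
eef_rot: [0.514, 0.476, 0.525, -0.483]
wrist_force: [-0.8, 0.0, 0.1]
opening: 1.002
s -1 rotvec [-0.    -0.004  0.018] shift now-axes cm [6.41 0.34 0.06] shift goal-axes [6.41 0.22 0.04]
grasp in vise mm [-47.1  36.2 182.6]
post 1974 [[53.5, -11.5, 155.7], [58.2, -0.3, 159.5], [65.4, 11.8, 160.8]]
lever 981 [[23.6, -11.2, 155.3], [26.5, -0.4, 157.4], [30.4, 11.8, 158.7]]
lever140 564 [[23.3, -11.8, 134.5], [23.8, -1.3, 140.5], [26.2, 11.4, 145.6]]
lever115 406 [[23.3, -12.1, 109.6], [23.9, -1.2, 115.3], [27.1, 11.7, 120.5]]
knob 1479 [[-61.0, 28.9, 118.1], [-49.8, 35.1, 125.8], [-39.0, 45.3, 128.0]]
stacktop 4261 [[97.0, -29.9, 102.4], [110.0, 7.7, 104.9], [124.5, 46.0, 106.1]]
axle 3447 [[-58.4, -9.9, 86.7], [-43.8, 1.2, 92.7], [-2.8, 26.5, 112.6]]
[0.67 0.02 1.29]
```

View pics/j_wrist.png

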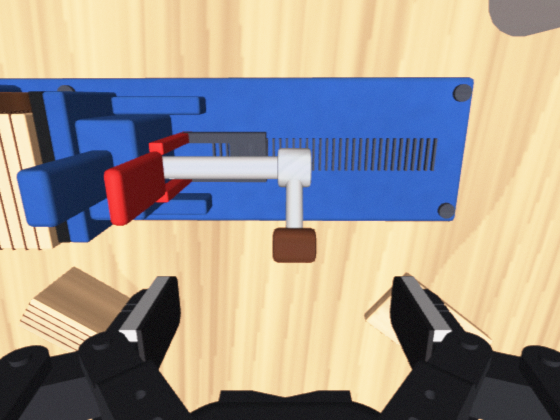

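```bash
python3 -m creep '1 3.2 0.3 0 0 -.004 .018;1 3.0 0 0 0 0 0;0.8 0.2 0 0 0 0 0;0.6 0 0 0 0 0 0' ; python3 - <<'E'
from h import *
plan([-.05,.0365,.1185]); print(wf())
E
```

```text
time_s: 10.22
eef_pos: [0.6138, 0.0106, 0.1111]
eef_rot: [0.525, 0.483, 0.514, -0.476]
wrist_force: [-0.3, -0.5, -0.3]
opening: 0.613
s -1 rotvec [ 0.001  0.005 -0.018] shift now-axes cm [ 1.12 -0.62 -0.08] shift goal-axes [ 1.13 -0.6  -0.08]
grasp in vise mm [-55.7  37.2 129.8]
[ 0.36  0.51 -0.26]
```

```bash
python3 -m creep '0.6 1.1 -0.6 -0.1 0 .005 -.018;0.6 0 0 0 0 0 0' ; python3 - <<'E'
from h import *
plan([-.05,.0365,.1185]); print(wf())
E
```

```text
time_s: 10.48
eef_pos: [0.6091, 0.0109, 0.1025]
eef_rot: [0.521, 0.48, 0.519, -0.479]
wrist_force: [-0.1, 0.4, -1.6]
opening: 0.597
s -1 rotvec [ 0.001  0.001 -0.003] shift now-axes cm [ 0.27 -0.13 -0.  ] shift goal-axes [ 0.27 -0.13 -0.  ]
grasp in vise mm [-51.2  36.5 121.2]
[ 0.09 -0.45 -1.58]
```

```bash
python3 -m creep '0.4 0.3 -0.1 0 0 0 0;0.2 0 0 0 0 0 0;0 0 0 0 0 0 0;0 0 0 0 0 0 0' ; python3 meas.py k_wrist;python3 - <<'E'
from h import *
plan([-.05,.0365,.1185]); print(wf())
E
```

```text
time_s: 10.98
eef_pos: [0.6088, 0.0108, 0.1]
eef_rot: [0.521, 0.48, 0.519, -0.478]
wrist_force: [0.5, -0.1, 0.3]
opening: 0.267
post 0 
lever 494 [[22.8, -3.6, 155.1], [24.2, 6.7, 156.1], [25.8, 12.4, 157.7]]
lever140 2320 [[23.0, -12.0, 134.4], [23.8, -1.5, 140.4], [26.9, 11.5, 145.7]]
lever115 1281 [[23.1, -12.0, 109.4], [23.9, -1.4, 115.4], [26.6, 11.6, 120.7]]
knob 3594 [[-63.3, 24.6, 111.4], [-50.3, 33.4, 125.8], [-25.7, 45.6, 145.2]]
stacktop 0 
axle 12785 [[-77.6, -8.7, 87.6], [-44.2, 22.5, 109.2], [-5.3, 38.1, 149.0]]
[-0.41  0.49 -1.33]
s -1 rotvec [ 0.001  0.001 -0.005] shift now-axes cm [ 0.02 -0.1  -0.01] shift goal-axes [ 0.02 -0.1  -0.01]
grasp in vise mm [-50.9  36.6 118.7]
[-0.41  0.49 -1.33]
```

View pics/k_wrist.png

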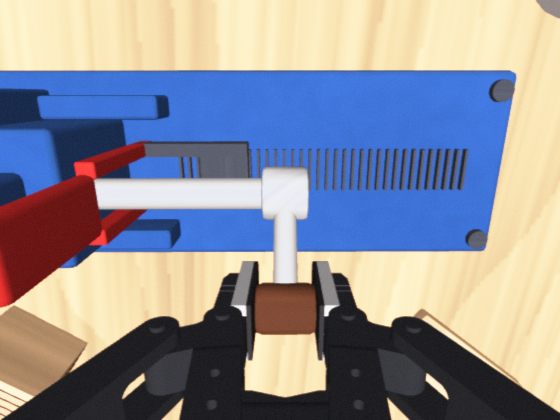

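```bash
cat > t.py <<'E'
from h import *
import sys
o=ctrl.get_obs(); p,R=toolpose(); g=tov(p-R[:,0]*ctrl.grip_depth)*1000
y,z=g[1],g[2]-85; th=np.arctan2(-y,z); f=RV.T@np.array(o["wrist_force"])
tv=np.array([0,-np.cos(th),-np.sin(th)])
print("t",round(o["time_s"],2),"theta",th.round(3),"r",np.hypot(y,z).round(1),"x",g[0].round(1),"Fres tangential",(-f@tv).round(2),"Fv",f.round(1),"open",round(float(o["opening"]),3))
for dt in (.02,.05,.1):
    a=th+dt; r=50.; ny,nz=-r*np.sin(a),r*np.cos(a); w=np.array([0,ny-y,nz-z]); s=R.T@RV@w/10
    print(dt,"shift cm",s.round(2), end=" | ")
print()
E
python3 t.py; python3 -m creep '0 -.36 0 -.36 0 0 0;0 -.31 0 -.38 0 0 0'; python3 t.py
```

```text
t 11.03 theta -0.826 r 49.8 x -50.9 Fres tangential 1.31 Fv [-0.4  0.5 -1.3] open 0.273
0.02 shift cm [-0.09  0.   -0.05] | 0.05 shift cm [-0.19  0.   -0.16] | 0.1 shift cm [-0.37  0.   -0.34] | 
time_s: 11.28
eef_pos: [0.6087, 0.0174, 0.1064]
eef_rot: [0.522, 0.48, 0.518, -0.479]
wrist_force: [3.8, -2.6, -6.6]
opening: 0.268
t 11.28 theta -0.642 r 50.1 x -51.3 Fres tangential 6.22 Fv [-3.5  2.9 -6.6] open 0.268
0.02 shift cm [-0.05  0.   -0.09] | 0.05 shift cm [-0.14  0.   -0.21] | 0.1 shift cm [-0.27  0.   -0.42] |
```

```bash
python3 -m creep '0 -.27 0 -.42 0 0 0'; python3 t.py;  python3 -m creep '0 -.23 0 -.44 0 0 0'; python3 t.py
```

```text
time_s: 11.4
eef_pos: [0.6087, 0.0214, 0.1093]
eef_rot: [0.522, 0.48, 0.517, -0.479]
wrist_force: [4.5, -2.5, -5.3]
opening: 0.264
t 11.4 theta -0.543 r 50.3 x -51.7 Fres tangential 5.19 Fv [-4.3  2.9 -5.3] open 0.264
0.02 shift cm [-0.03  0.   -0.1 ] | 0.05 shift cm [-0.1   0.   -0.23] | 0.1 shift cm [-0.22  0.   -0.45] | 
time_s: 11.52
eef_pos: [0.6086, 0.0257, 0.1118]
eef_rot: [0.522, 0.48, 0.517, -0.479]
wrist_force: [3.5, -3.8, -5.7]
opening: 0.265
t 11.53 theta -0.445 r 50.4 x -51.9 Fres tangential 6.17 Fv [-3.2  4.1 -5.7] open 0.265
0.02 shift cm [-0.01  0.   -0.11] | 0.05 shift cm [-0.07  0.   -0.24] | 0.1 shift cm [-0.16  0.   -0.48] |
```

```bash
python3 -m creep '0 -.16 .03 -.47 0 0 0'; python3 t.py;  python3 -m creep '0 -.13 .03 -.48 0 0 0'; python3 t.py
```

```text
time_s: 11.65
eef_pos: [0.6086, 0.0297, 0.1136]
eef_rot: [0.523, 0.48, 0.517, -0.479]
wrist_force: [2.0, -6.8, -4.3]
opening: 0.264
t 11.65 theta -0.357 r 50.5 x -52.3 Fres tangential 7.97 Fv [-1.4  6.9 -4.3] open 0.264
0.02 shift cm [ 0.01 -0.   -0.11] | 0.05 shift cm [-0.04  0.   -0.25] | 0.1 shift cm [-0.11  0.   -0.49] | 
time_s: 11.78
eef_pos: [0.6085, 0.0334, 0.115]
eef_rot: [0.523, 0.479, 0.516, -0.48]
wrist_force: [2.6, -8.0, -5.5]
opening: 0.27
t 11.78 theta -0.279 r 50.6 x -52.5 Fres tangential 9.41 Fv [-2.   8.2 -5.5] open 0.27
0.02 shift cm [ 0.03 -0.   -0.11] | 0.05 shift cm [-0.01  0.   -0.26] | 0.1 shift cm [-0.06  0.   -0.5 ] |
```

```bash
python3 -m creep '0 -.08 .03 -.49 0 0 0'; python3 t.py
```

```text
time_s: 11.9
eef_pos: [0.6084, 0.0366, 0.1158]
eef_rot: [0.524, 0.478, 0.515, -0.481]
wrist_force: [3.4, -10.4, -4.9]
opening: 0.268
t 11.9 theta -0.212 r 50.7 x -52.6 Fres tangential 11.4 Fv [-2.6 10.6 -4.9] open 0.268
0.02 shift cm [ 0.04 -0.   -0.11] | 0.05 shift cm [ 0.01 -0.   -0.26] | 0.1 shift cm [-0.02  0.   -0.51] |
```

```bash
python3 -m creep '0 0 0 0 0 0 0'; python3 t.py; python3 -m creep '0 0 0 0 0 0 0'; python3 t.py
```

```text
time_s: 12.02
eef_pos: [0.6084, 0.0366, 0.1159]
eef_rot: [0.524, 0.478, 0.515, -0.481]
wrist_force: [3.8, -0.3, -5.1]
opening: 0.269
t 12.03 theta -0.211 r 50.7 x -52.6 Fres tangential 1.71 Fv [-3.8  0.6 -5.1] open 0.269
0.02 shift cm [ 0.05 -0.   -0.11] | 0.05 shift cm [ 0.02 -0.   -0.26] | 0.1 shift cm [-0.02  0.   -0.51] | 
time_s: 12.15
eef_pos: [0.6084, 0.0367, 0.1159]
eef_rot: [0.524, 0.478, 0.515, -0.481]
wrist_force: [3.2, -2.4, -4.7]
opening: 0.27
t 12.15 theta -0.209 r 50.7 x -52.6 Fres tangential 3.54 Fv [-3.   2.6 -4.7] open 0.27
0.02 shift cm [ 0.04 -0.   -0.11] | 0.05 shift cm [ 0.02 -0.   -0.26] | 0.1 shift cm [-0.02  0.   -0.51] |
```

```bash
python3 -m creep '0 .08 0 .25 0 0 0'; python3 t.py
```

```text
time_s: 12.28
eef_pos: [0.6085, 0.0348, 0.1153]
eef_rot: [0.524, 0.478, 0.515, -0.48]
wrist_force: [1.4, 1.0, -1.4]
opening: 0.265
t 12.28 theta -0.25 r 50.6 x -52.5 Fres tangential -0.46 Fv [-1.5 -0.8 -1.4] open 0.265
0.02 shift cm [ 0.03 -0.   -0.11] | 0.05 shift cm [-0.    0.   -0.26] | 0.1 shift cm [-0.05  0.   -0.5 ] |
```

```bash
python3 -m creep '0 .08 0 .25 0 0 0'; python3 t.py; python3 -m creep '0 -.03 0 -.2 0 0 0'; python3 t.py
```

```text
time_s: 12.4
eef_pos: [0.6086, 0.0328, 0.1147]
eef_rot: [0.524, 0.478, 0.516, -0.48]
wrist_force: [1.3, 2.0, -1.8]
opening: 0.268
t 12.4 theta -0.29 r 50.6 x -52.5 Fres tangential -1.28 Fv [-1.5 -1.9 -1.8] open 0.268
0.02 shift cm [ 0.02 -0.   -0.11] | 0.05 shift cm [-0.02  0.   -0.26] | 0.1 shift cm [-0.07  0.   -0.5 ] | 
time_s: 12.52
eef_pos: [0.6085, 0.0332, 0.1149]
eef_rot: [0.525, 0.478, 0.515, -0.481]
wrist_force: [4.1, -8.1, -4.8]
opening: 0.263
t 12.53 theta -0.28 r 50.6 x -52.4 Fres tangential 9.43 Fv [-3.4  8.4 -4.8] open 0.263
0.02 shift cm [ 0.03 -0.   -0.11] | 0.05 shift cm [-0.01  0.   -0.26] | 0.1 shift cm [-0.07  0.   -0.5 ] |
```

```bash
python3 -m creep '0 .06 0 .2 0 0 0'; python3 t.py; python3 -m creep '0 -.03 0 -.17 0 0 0'; python3 t.py
```

```text
time_s: 12.65
eef_pos: [0.6086, 0.0316, 0.1143]
eef_rot: [0.524, 0.478, 0.515, -0.481]
wrist_force: [2.2, 2.6, -2.7]
opening: 0.268
t 12.65 theta -0.316 r 50.5 x -52.4 Fres tangential -1.47 Fv [-2.4 -2.4 -2.7] open 0.268
0.02 shift cm [ 0.02 -0.   -0.11] | 0.05 shift cm [-0.03  0.   -0.26] | 0.1 shift cm [-0.09  0.   -0.5 ] | 
time_s: 12.78
eef_pos: [0.6085, 0.0318, 0.1144]
eef_rot: [0.525, 0.477, 0.515, -0.481]
wrist_force: [2.4, -7.8, -5.7]
opening: 0.269
t 12.78 theta -0.309 r 50.5 x -52.4 Fres tangential 9.29 Fv [-1.8  7.9 -5.7] open 0.269
0.02 shift cm [ 0.02 -0.   -0.11] | 0.05 shift cm [-0.03  0.   -0.25] | 0.1 shift cm [-0.09  0.   -0.5 ] |
```

```bash
python3 -m creep '0 0 0 0 0 0 0;0.5 0 0 0 0 0 0;1 0 0 0 0 0 0;1 0 0 0 0 0 0'; python3 t.py; python3 -m creep '1 -5 0 0 0 0 0;1 -5 0 0 0 0 0;1 -3 0 0 0 0 0;1 0 -4 0 0 0 0;1 0 0 0 0 0 0'; python3 meas.py l_wrist;  python3 - <<'E'
from h import *
p,d,W=cloud("side"); cv2.imwrite("pics/l_side.png",cv2.resize(p[140:320,230:470],None,fx=3.3,fy=3.3))
E
```

```text
time_s: 13.28
eef_pos: [0.6084, 0.0324, 0.1151]
eef_rot: [0.525, 0.478, 0.515, -0.481]
wrist_force: [-0.4, 0.5, 0.5]
opening: 0.894
t 13.28 theta -0.294 r 51.0 x -52.2 Fres tangential -0.66 Fv [ 0.4 -0.5  0.5] open 0.894
0.02 shift cm [ 0.07 -0.   -0.13] | 0.05 shift cm [ 0.03 -0.   -0.27] | 0.1 shift cm [-0.03  0.   -0.51] | 
time_s: 13.9
eef_pos: [0.5661, 0.0316, 0.2491]
eef_rot: [0.524, 0.477, 0.516, -0.481]
wrist_force: [0.4, -0.9, 0.2]
opening: 1.002
post 795 [[52.4, -11.7, 155.9], [58.3, -0.6, 159.5], [65.1, 11.7, 160.9]]
lever 382 [[22.5, -11.1, 155.6], [25.7, 0.0, 157.4], [29.2, 11.6, 158.8]]
lever140 96 [[22.2, -12.2, 134.4], [22.4, -7.1, 140.6], [27.2, 8.1, 145.6]]
lever115 72 [[22.3, -12.2, 110.0], [22.4, -6.8, 115.3], [27.3, 9.6, 120.3]]
knob 820 [[-61.9, 7.9, 133.0], [-50.9, 14.8, 140.2], [-39.9, 25.4, 142.5]]
stacktop 5894 [[97.6, -32.5, 101.4], [120.4, 3.6, 104.7], [145.0, 44.4, 106.2]]
axle 1551 [[-59.6, -10.3, 86.0], [-40.4, -0.6, 91.9], [-2.2, 8.6, 118.3]]
[-1.53 -0.73  0.47]
```

View pics/l_wrist.png

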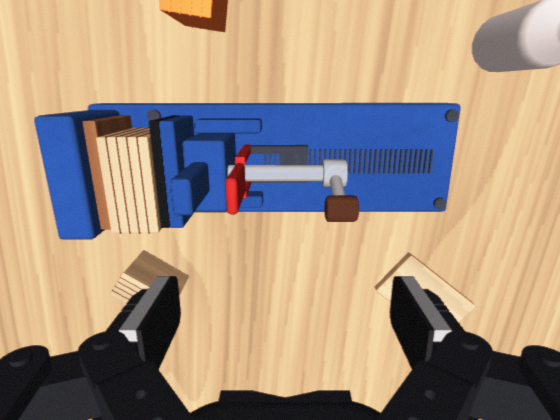

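View pics/l_side.png

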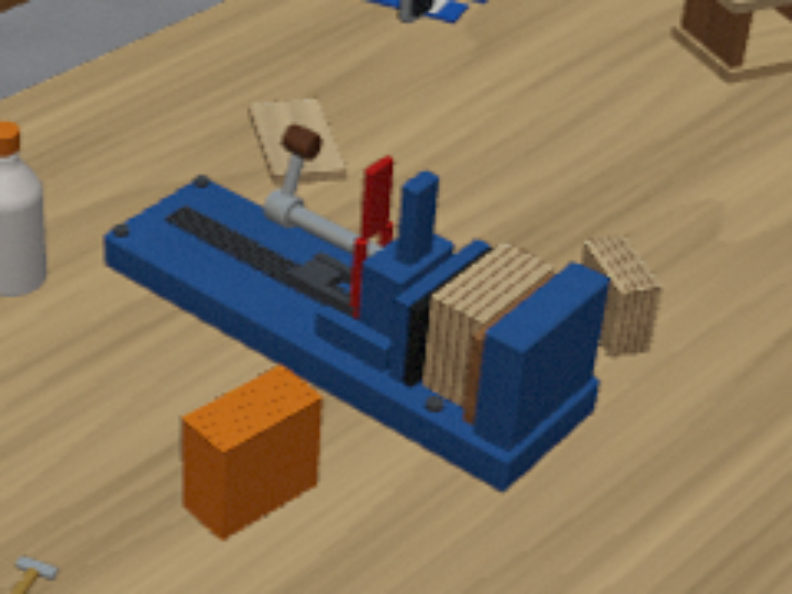

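```bash
python3 -c "
from bench import ctrl
print(ctrl.hand_in())"
```

```text
the job is handed in; nothing more can be done
None
```

The plywood stack is clamped between both jaws and handed in at about 14 s. No verdict was reported.

- **Nip:** I squeezed the lever and slid the carriage about 111 mm, until the wrist felt 11–14 N including the drag. Then I let go of the lever. The wrist camera showed the lever back at its rest distance from the post, 32.7 mm against 32.4 mm at the start.
- **Tightening:** I pinched the knob and turned it clockwise. The carriage backed about 1.5 mm before its teeth bit.
- **Overshoot:** The resistance at the knob passed 9.4 N and reached 11.4 N, more than the 8–9 N I wanted though under 12. I estimate that was about 100 N of clamp force. I backed off 0.1 rad.
- **Final grip:** The last forward feel was 9.3 N, taken while the knob barely moved. From the knob's final angle and the feel readings I estimate a clamp force of 55–70 N. The clamp force could not be measured directly.
- **Last checks:** The pictures show the stack upright and standing on the bed against both jaws, the lever home and the knob staying where I left it. The gripper was clear, with no force at the wrist beyond noise. I did not go near the bottle, offcut or small clamp, but I did not measure their positions again.

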